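# Run a fingertip along the flip-cap vials to shut them, then close the case cover

### The arm

A 7-joint arm with a two-finger parallel gripper is mounted at the origin on the work surface; the furniture and walls round the work are solid. World frame = base frame: x ahead of the robot, y to its left, z up, the work surface at z = 0. Lengths are in m, angles in degrees, forces in N, time in s.
With the tool pointing down it reaches from about 0.425 to 0.875 m from the base axis. Payload 4.7 kg.
Tool frame: the origin (TCP) lies between the finger pads, 19 mm behind the fingertips; this is the grasp point; z points along the fingers, y is the line along which they close (so a half turn about z gives the same grasp; the last joint's range is limited). The gripper opens to 87 mm and grips with 3 to 60 N. Pads are 19 mm wide; open, the fingers measure 117 mm over their backs; the gripper's body (75 mm by 190 mm) begins 51 mm behind the grasp point.
Start: joints at [78.157, 18.392, -4.016, 83.108, 1.295, 78.541, -3.26], TCP at [0.142, -0.634, 0.241] pointing down, gripper open.
Joint ranges: [-163.93, 163.93], [-17.29, 119.83], [-79.2, 71.16], [3.27, 140.29], [-89.18, 269.18], [5.43, 117.66], [-154.24, 154.24]. Speed limits (degrees/s): [147.25, 147.25, 180, 180, 180, 180, 180].

### API

Orientations are given as [roll, pitch, yaw] about the fixed x, y, z axes, in that order (R = Rz(yaw) Ry(pitch) Rx(roll)).
In Python, from cell import env gives the robot as it stands.
- The arm moves only by the tool servo_tool, never from a script. Its argument "plan" is a list of rows, each an object with "xyz": the shift along the tool's x, y, z in cm, a list of three; "twist": the turn, a rotation vector about the tool's x, y, z in degrees, a list of three; "jaw": the closure, from 0 (fully open) to 1 (shut). In form: [{"xyz": [x, y, z], "twist": [wx, wy, wz], "jaw": jaw}, ...]. A call has 1 to 10 rows; each row is the pose to reach, as a shift and turn from the pose commanded when the call began, along the tool's axes at that moment; what a row does not reach only later rows make up. A row lasts 1/12 s, in which the tool goes at most 41.7 mm and 7.16 degrees, less where a joint would pass 70% of its speed; a pose out of reach is approached as far as the arm can. A call with a gripper value outside its range is refused whole. The fingers move at their own pace and stop on an object; "newtons" is the grip in N (left out, the last holds). Time passes only in rows, so rows that repeat a pose let the fingers close. It gives the time, the measured TCP pose, the force, the opening and the grip force at its end, in the units of the state.
- env.get_obs(): the state, without advancing time (a new reading comes with each control period).
- env.read_camera(name): name is "side" or "top"; returns a dict with "img" (384x512x3 uint8, red, green, blue), "camera_matrix" (3x3 intrinsics, pixels), "R" (3x3) and "t" (3): a world point X has camera coordinates R X + t. Camera axes: x right, y down, z forward; pixel columns grow to the right and rows downward; lengths in m; the calibration is good to about 2 mm. A picture is of the moment at which its call begins. There is no depth.
- env.sign_off(): hands the job in; it is judged then, once.
The state is a dict: "time_s": time; "qpos": joint angles; "joint_velocities": joint speeds; "effort": joint torques, N m; "tool_pos": TCP position; "tool_rot": TCP orientation; "force": force on the tool from outside, world axes, zero at the start; "wrist_torque": the same for the moment, N m; "grip_width": finger opening in m; "grasp_force": force on a finger pad.
Only numpy, scipy, OpenCV 4.12 (cv2) and the standard library are available. Lean on these libraries where they do the work, as an engineer would, in place of code of your own. Each camera call takes 0.05 s, during which the arm holds its last target. There are 200 camera calls.

### The job

The four flip-cap sample vials in the small grey case have been left ajar. With a fingertip, stroke along the row in one pass, passing over each cap from its hinge towards its thumb lip, so that all are pressed shut; do not take your hand up off the row until the last one is shut. Then push the clear cover over from behind and press it down until the case is fully closed, going gently, leaving the case standing where it is, lifting nothing and disturbing nothing else.

Things in the scene. Friction and masses are not known exactly. Their poses are not given: they have to be found in the camera images.
- case: Loose grey case, 180 x 66 mm, base 36 mm high, about 1.1 kg in all. Origin: centre of its underside; z up, y along the row, x to the back, where the cover is hinged. Four white vials fixed in it at x = 0, y = +54, +18, -18, -54 mm, each with a blue cap (disc 29 mm across, 4 mm thick, edge bevelled) hinged on the vial's +y side, 15.5 mm from its axis, 53.5 mm up. A shut cap's top is 57.5 mm up.
- first_cap (a point): Point on the case: centre of the top of the first cap (cap1, y = +54 mm) when shut, 57.5 mm above the table. Begin by coming down lightly on this cap's hinge (level and too low from outside, a finger shoves the case along). Travelling to -y at the height of the shut tops, it meets each ajar cap as a ramp and folds it down; the other way it would catch.
- last_cap (a point): Point on the case: centre of the top of the last cap (cap4, y = -54 mm) when shut, 57.5 mm above the table. The stroke runs from first_cap to last_cap; this cap's thumb lip ends 17.5 mm beyond this point.
- cover (a joint): Clear cover over the case, 0 rad shut, 1.95 at its stop; found leaning back. Stiff hinge: it stays where left, under 1 N at its free edge moves it. Hinge axis along y at x = +35.5 mm, 36 mm up. Shut, it reaches 68 mm forward, flat top 62 mm above the table. At angle q, the outer face f from the hinge (0 to 68 mm) is at x = 35.5 - f cos q + 26 sin q, height 36 + f sin q + 26 cos q mm.
- cap1 (a joint): Blue cap 1 of the row, counted along the stroke (y = +54 mm): 0 rad when shut, growing as its -y side rises; found ajar, with a thumb lip that ends 33 mm from its hinge; stays where it is left (hinge friction about 0.012 N m)
- cap2 (a joint): Blue cap 2 of the row, counted along the stroke (y = +18 mm): 0 rad when shut, growing as its -y side rises; found ajar, with a thumb lip that ends 33 mm from its hinge; stays where it is left (hinge friction about 0.012 N m)
- cap3 (a joint): Blue cap 3 of the row, counted along the stroke (y = -18 mm): 0 rad when shut, growing as its -y side rises; found ajar, with a thumb lip that ends 33 mm from its hinge; stays where it is left (hinge friction about 0.012 N m)
- cap4 (a joint): Blue cap 4 of the row, counted along the stroke (y = -54 mm): 0 rad when shut, growing as its -y side rises; found ajar, with a thumb lip that ends 33 mm from its hinge; stays where it is left (hinge friction about 0.012 N m)
- vial_7: Bystander, to be left alone: small loose vial with a white cap, 17 mm across, 31 mm tall; origin at the centre of its underside
- vial_2: Bystander, to be left alone: loose vial with a red cap, 19 mm across, 38 mm tall; origin at the centre of its underside
- vial_0: Bystander, to be left alone: small loose vial with a blue cap, 17 mm across, 31 mm tall; origin at the centre of its underside
- cap_jar: Bystander, to be left alone: open glass jar of spare vial caps, 63 mm across, 60 mm tall; origin at the centre of its underside
- label_roll: Bystander, to be left alone: white roll of labels lying flat, 72 mm across, 30 mm tall; origin at the centre of its underside

How it is judged (in metres and radians):
On the way, in this order (a step that is already met when the one before it is completed fails the run):
1. the first cap is shut while the last is still ajar (value of joint cap1 below 0.1 rad and value of joint cap4 above 0.2 rad and value of joint cover above 1 rad), for 0.1 s.
2. all four caps are shut, the cover still open (value of joint each of cap1, cap2, cap3, cap4 below 0.1 rad and value of joint cover above 1 rad), for 0.2 s.
3. the cover is shut over the caps (value of joint each of cap1, cap2, cap3, cap4 below 0.1 rad and value of joint cover below 0.07 rad), for 0.2 s.
At the end, for the whole second after the job is handed in: All four caps are within 0.10 rad of shut, the cover within 0.07 rad of shut, and the case stands upright on the table, at rest, within 30 mm of where it was found (all of step 3 and angle between case's own z axis and vertical below 0.05 rad and height (world z) of case below 0.01 m and distance of case from where it was at the start of the episode below 0.03 m and linear speed of case below 0.02 m/s); the robot touches nothing.
It fails at once if the hand leaves the row (TCP more than 80 mm above the shut caps) after the first cap is shut and before all are (value of joint cap1 below 0.1 rad and not (value of joint each of cap1, cap2, cap3, cap4 below 0.1 rad) and value of joint cover above 1 rad and z of the grasp point in the frame of first_cap above 0.08 m).
It fails at once if the case is lifted, tipped or pushed more than 30 mm away (height (world z) of case above 0.012 m or angle between case's own z axis and vertical above 0.15 rad or distance of case from where it was at the start of the episode above 0.03 m).
It fails at once if the fingers press on the case, its caps or its cover with more than 60 N (contact force between the fingers and case above 60 N).
It fails at once if a bystander is moved by more than 25 mm (distance of any of vial_7, vial_2, vial_0, cap_jar, label_roll from where it was at the start of the episode above 0.025 m).
It also fails if it takes over 58 s, if anything falls off the work surface, if the arm or the gripper's body presses on something with over 40 N, if the wrist force passes 120 N, or if a joint passes its speed limit or range.

## Working session

There is one attempt and no reset: what is moved stays moved. The work goes in short steps, Python scripts to look and compute and a tool call to move; the robot and the scene stay as the last step left them, time stands still between calls to the robot, and variables do not carry over. Pictures are saved under pics/ and viewed, at most 10 in all, crops included, and the job is handed in when it is done.

Besides the shell and the picture viewer there is one more tool, called after "Call:" by a JSON object that holds its "name" and its "arguments", one argument or row to a line. servo_tool: Moves the arm, as the interface text tells. Its arguments: {"type":"object","properties":{"plan":{"type":"array","items":{"type":"object","properties":{"xyz":{"type":"array","items":{"type":"number"}},"twist":{"type":"array","items":{"type":"number"}},"jaw":{"type":"number"}}}},"newtons":{"type":"number"}},"required":["plan"]}

```bash
mkdir -p pics; ls
python3 - <<'E'
from cell import env
import cv2,numpy as np
for n in("side","top"):
    c=env.read_camera(n); cv2.imwrite(f"pics/{n}0.png",cv2.resize(c["img"][:,:,::-1],(800,600),interpolation=cv2.INTER_CUBIC))
    np.savez(n,K=c["camera_matrix"],R=c["R"],t=c["t"],img=c["img"])
    print(n,c["camera_matrix"].round(1).tolist(),c["R"].round(3).tolist(),c["t"].round(3))
o=env.get_obs();print(o)
E
```

```text
pics
side [[472.7, 0.0, 261.2], [0.0, 472.7, 188.3], [0.0, 0.0, 1.0]] [[0.991, -0.13, 0.006], [-0.076, -0.613, -0.786], [0.106, 0.779, -0.618]] [-0.394  0.213  0.783]
top [[376.8, 0.0, 256.5], [0.0, 376.8, 188.2], [0.0, 0.0, 1.0]] [[0.029, -1.0, -0.009], [-0.992, -0.028, -0.121], [0.12, 0.012, -0.993]] [0.231 0.447 0.876]
{'time_s': 0.1, 'qpos': array([78.15638186, 18.43510242, -4.0155174 , 83.16726377,  1.29421296,
       78.54137007, -3.26100899]), 'joint_velocities': array([-0.00822814, -0.13676412,  0.06863612, -0.20819667,  0.01838233,
       -0.01102894,  0.05947432]), 'effort': array([-1.88390995e-04, -4.92569160e+01, -4.05783020e-01, -3.13399172e+01,
       -6.42319769e-02,  3.94957792e-02,  7.18140700e-05]), 'tool_pos': array([ 0.14221978, -0.63377721,  0.24027325]), 'tool_rot': array([-1.79901452e+02,  4.68901205e-03,  1.26520230e+01]), 'force': array([ 1.04275092,  0.41399319, -0.34985238]), 'wrist_torque': array([ 0.02158587,  0.03667085, -0.02614702]), 'grasp_force': 0.0, 'grip_width': 0.08677034312327374}
```

View pics/side0.png

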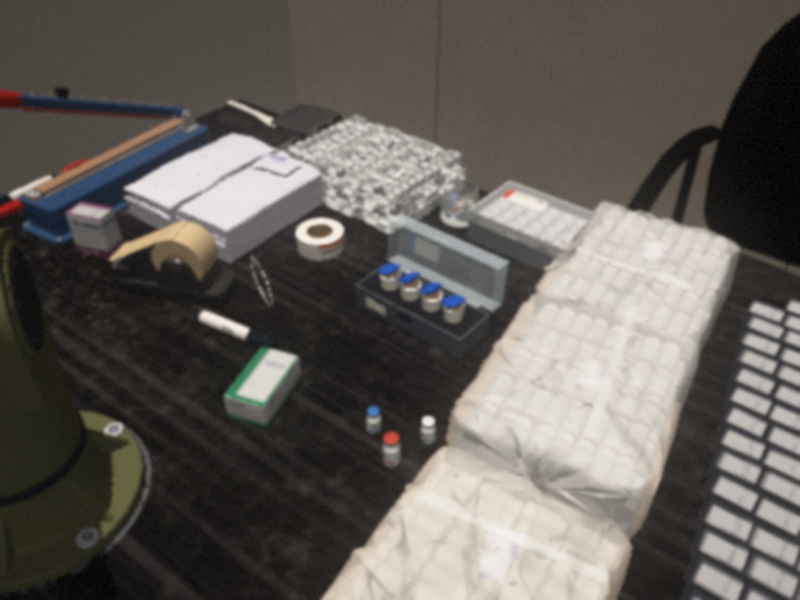

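View pics/top0.png

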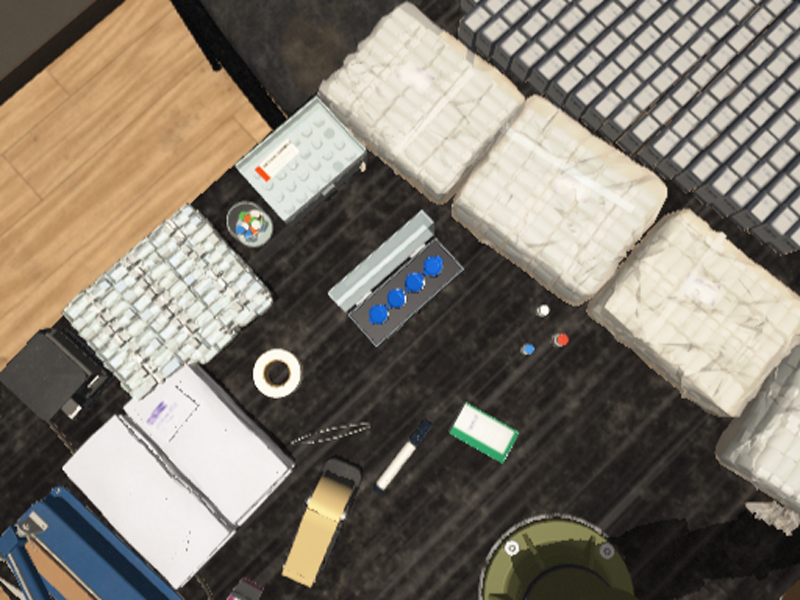

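Run:
```python
import cv2,numpy as np
t=np.load("top.npz")["img"][125:230,200:310,::-1]; s=np.load("side.npz")["img"][130:235,220:330,::-1]
cv2.imwrite("pics/crop.png",np.hstack([cv2.resize(a,None,fx=3.63,fy=3.63,interpolation=cv2.INTER_CUBIC)for a in(t,s)]))
```

```text
(no output)
```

View pics/crop.png

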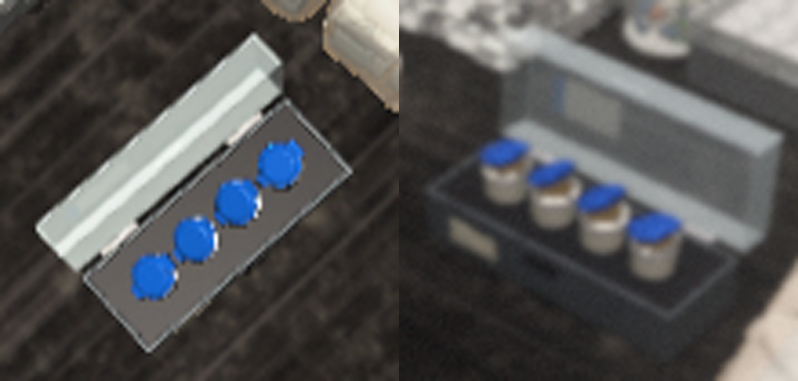

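```bash
cat > h.py <<'E'
import numpy as np
from scipy.optimize import least_squares
C={n:np.load(n+".npz") for n in("top","side")}
def proj(n,X):
    c=C[n];p=c["K"]@(c["R"]@np.asarray(X)+c["t"]);return p[:2]/p[2]
def W(p,q):  # case mm -> world
    c,s=np.cos(p[2]),np.sin(p[2]);x,y,z=np.array(q)/1000
    return np.array([p[0]+c*x-s*y,p[1]+s*x+c*y,z])
E
python3 - <<'E'
from h import *
obs=[("top",(85,277),(33,90,36)),("top",(150,350),(-33,90,36)),("top",(351,172),(-33,-90,36)),("top",(287,102),(33,-90,36)),
("side",(31,190),(-33,90,36)),("side",(269,312),(-33,-90,36))]
cov=[("top",(253,35),-90),("top",(37,228),90)]
off={"top":(200,125),"side":(220,130)}
px=lambda n,u:np.array(u)/3.63+off[n]
def res(p):
    r=[proj(n,W(p,X))-px(n,u) for n,u,X in obs]
    q=p[3];r+=[proj(n,W(p,(35.5-68*np.cos(q)+26*np.sin(q),y,36+68*np.sin(q)+26*np.cos(q))))-px(n,u) for n,u,y in cov]
    return np.concatenate(r)
f=least_squares(res,[.6,0,.8,1.8]);p=f.x
print(p,np.degrees(p[2]));print(f.fun.reshape(-1,2).round(1).tolist());np.save("p",p)
for y in(54,-54):
    print(W(p,(0,y,57.5)),(proj("top",W(p,(0,y,60)))-off["top"])*3.63,(proj("side",W(p,(0,y,57.5)))-off["side"])*3.63)
E
```

```text
[0.44422604 0.23562882 0.75858539 1.62534311] 43.463741186171696
[[-1.0, -0.2], [-0.5, 0.5], [0.6, -0.9], [-0.4, -1.8], [-2.3, -0.2], [0.0, 1.7], [0.8, -0.3], [-0.4, -0.2]]
[0.40707969 0.27482255 0.0575    ] [154.30991338 273.84673553] [104.56604713 157.48586888]
[0.48137239 0.19643509 0.0575    ] [280.43959547 161.80146413] [253.29229841 230.98310615]
```

Call:
{"name": "servo_tool", "arguments": {
  "plan": [
    {"xyz":[41.6,-21.8,-2],"twist":[0,0,-30.8],"jaw":1},
    {"xyz":[41.6,-21.8,-2],"twist":[0,0,-30.8],"jaw":1},
    {"xyz":[41.6,-21.8,-2],"twist":[0,0,-30.8],"jaw":1},
    {"xyz":[41.6,-21.8,-2],"twist":[0,0,-30.8],"jaw":1},
    {"xyz":[41.6,-21.8,-2],"twist":[0,0,-30.8],"jaw":1},
    {"xyz":[41.6,-21.8,-2],"twist":[0,0,-30.8],"jaw":1},
    {"xyz":[41.6,-21.8,-2],"twist":[0,0,-30.8],"jaw":1},
    {"xyz":[41.6,-21.8,-2],"twist":[0,0,-30.8],"jaw":1},
    {"xyz":[41.6,-21.8,-2],"twist":[0,0,-30.8],"jaw":1},
    {"xyz":[41.6,-21.8,-2],"twist":[0,0,-30.8],"jaw":1}
  ],
  "newtons": 10
}}

```text
time_s: 0.93
tool_pos: [0.4608, -0.3633, 0.2588]
tool_rot: [-180.0, 0.0, 43.4]
force: [1.3, -0.8, -0.7]
grip_width: 0.0287
grasp_force: 0.0
```

Call:
{"name": "servo_tool", "arguments": {
  "plan": [
    {"xyz":[32.2,-19.5,0],"jaw":1},
    {"xyz":[32.2,-19.5,0],"jaw":1},
    {"xyz":[32.2,-19.5,0],"jaw":1},
    {"xyz":[32.2,-19.5,0],"jaw":1},
    {"xyz":[32.2,-19.5,0],"jaw":1},
    {"xyz":[32.2,-19.5,0],"jaw":1},
    {"xyz":[32.2,-19.5,0],"jaw":1},
    {"xyz":[32.2,-19.5,0],"jaw":1},
    {"xyz":[32.2,-19.5,0],"jaw":1},
    {"xyz":[32.2,-19.5,0],"jaw":1}
  ]
}}

```text
validation failed for argument at $.pl...
```

Call:
{"name": "servo_tool", "arguments": {
  "plan": [
    {"xyz":[32.2,-19.5,0],"twist":[0,0,0],"jaw":1},
    {"xyz":[32.2,-19.5,0],"twist":[0,0,0],"jaw":1},
    {"xyz":[32.2,-19.5,0],"twist":[0,0,0],"jaw":1},
    {"xyz":[32.2,-19.5,0],"twist":[0,0,0],"jaw":1},
    {"xyz":[32.2,-19.5,0],"twist":[0,0,0],"jaw":1},
    {"xyz":[32.2,-19.5,0],"twist":[0,0,0],"jaw":1},
    {"xyz":[32.2,-19.5,0],"twist":[0,0,0],"jaw":1},
    {"xyz":[32.2,-19.5,0],"twist":[0,0,0],"jaw":1},
    {"xyz":[32.2,-19.5,0],"twist":[0,0,0],"jaw":1},
    {"xyz":[32.2,-19.5,0],"twist":[0,0,0],"jaw":1}
  ]
}}

```text
time_s: 1.77
tool_pos: [0.5599, 0.0092, 0.2592]
tool_rot: [-179.8, -0.3, 44.2]
force: [-0.9, 1.6, 0.5]
grip_width: 0.0003
grasp_force: 0.0
```

Call:
{"name": "servo_tool", "arguments": {
  "plan": [
    {"xyz":[7.2,-32.0,10.9],"twist":[0,0,0],"jaw":1},
    {"xyz":[7.2,-32.0,10.9],"twist":[0,0,0],"jaw":1},
    {"xyz":[7.2,-32.0,10.9],"twist":[0,0,0],"jaw":1},
    {"xyz":[7.2,-32.0,10.9],"twist":[0,0,0],"jaw":1},
    {"xyz":[7.2,-32.0,10.9],"twist":[0,0,0],"jaw":1},
    {"xyz":[7.2,-32.0,10.9],"twist":[0,0,0],"jaw":1},
    {"xyz":[7.2,-32.0,10.9],"twist":[0,0,0],"jaw":1},
    {"xyz":[7.2,-32.0,10.9],"twist":[0,0,0],"jaw":1},
    {"xyz":[7.2,-32.0,10.9],"twist":[0,0,0],"jaw":1},
    {"xyz":[7.2,-32.0,10.9],"twist":[0,0,0],"jaw":1}
  ]
}}

```text
time_s: 2.6
tool_pos: [0.388, 0.2828, 0.1488]
tool_rot: [-179.9, 0.1, 43.9]
force: [-0.4, 0.1, 0.3]
grip_width: 0.0005
grasp_force: 0.0
```

```bash
cat >> h.py <<'E'
def look(name):
    from cell import env; import cv2
    a=[]
    for n,(r,c) in(("top",(110,190)),("side",(120,210))):
        im=env.read_camera(n)["img"][r:r+130,c:c+130,::-1];a.append(cv2.resize(im,(400,400),interpolation=cv2.INTER_CUBIC))
    cv2.imwrite(f"pics/{name}.png",np.hstack(a)); o=env.get_obs(); incase(o)
def incase(o):
    p=np.load("p.npy");d=(o["tool_pos"]-[p[0],p[1],0])*1000;c,s=np.cos(p[2]),np.sin(p[2])
    print("TCP in case mm",np.round([c*d[0]+s*d[1],-s*d[0]+c*d[1],d[2]],1),"tip z",d[2].round(1)-19,"rot",o["tool_rot"].round(2),"F",o["force"].round(1),"t",o["time_s"])
E
python3 -c "from h import look;look('a')"
```

```text
TCP in case mm [ -8.1  67.9 149.7] tip z 130.7 rot [1.7998e+02 5.0000e-02 4.3500e+01] F [ 0.2 -0.7  0.3] t 2.7
```

View pics/a.png

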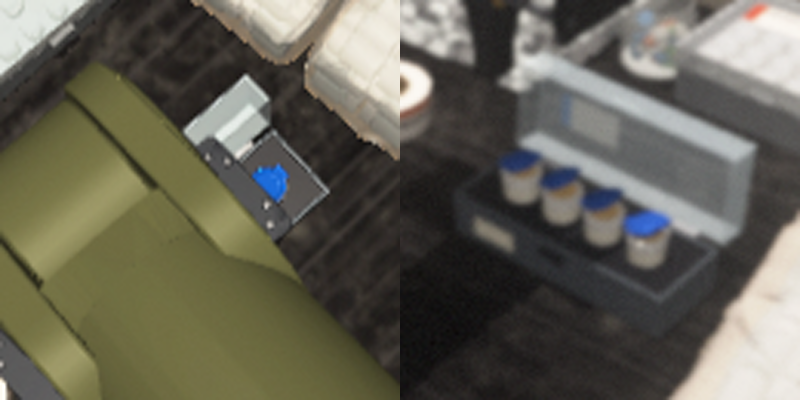

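Call:
{"name": "servo_tool", "arguments": {
  "plan": [
    {"xyz":[0.8,-0.8,1.5],"twist":[0,0,0],"jaw":1},
    {"xyz":[0.8,-0.8,3.5],"twist":[0,0,0],"jaw":1},
    {"xyz":[0.8,-0.8,5.0],"twist":[0,0,0],"jaw":1},
    {"xyz":[0.8,-0.8,5.7],"twist":[0,0,0],"jaw":1},
    {"xyz":[0.8,-0.8,6.0],"twist":[0,0,0],"jaw":1},
    {"xyz":[0.8,-0.8,6.3],"twist":[0,0,0],"jaw":1},
    {"xyz":[0.8,-0.8,6.5],"twist":[0,0,0],"jaw":1},
    {"xyz":[0.8,-0.8,6.7],"twist":[0,0,0],"jaw":1},
    {"xyz":[0.8,-0.8,6.8],"twist":[0,0,0],"jaw":1},
    {"xyz":[0.8,-0.8,6.8],"twist":[0,0,0],"jaw":1}
  ]
}}

```text
time_s: 3.53
tool_pos: [0.3921, 0.2912, 0.0822]
tool_rot: [180.0, -0.0, 43.4]
force: [0.3, 0.3, -0.2]
grip_width: 0.0005
grasp_force: 0.0
```

```bash
python3 -c "from h import look;look('b')"
```

```text
TCP in case mm [ 0.5 76.3 82.2] tip z 63.2 rot [ 1.7998e+02 -2.0000e-02  4.3460e+01] F [-1.2  0.4  0.6] t 3.6333
```

View pics/b.png

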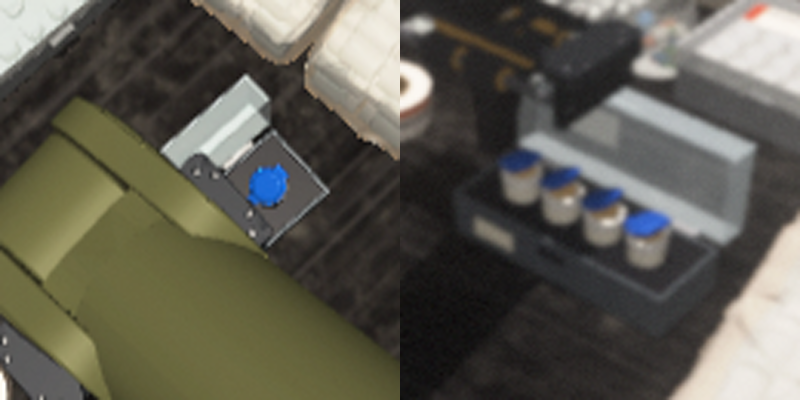

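Call:
{"name": "servo_tool", "arguments": {
  "plan": [
    {"xyz":[0,0,0.1],"twist":[0,0,0],"jaw":1},
    {"xyz":[0,0,0.2],"twist":[0,0,0],"jaw":1},
    {"xyz":[0,0,0.3],"twist":[0,0,0],"jaw":1},
    {"xyz":[0,0,0.4],"twist":[0,0,0],"jaw":1},
    {"xyz":[0,0,0.5],"twist":[0,0,0],"jaw":1},
    {"xyz":[0,0,0.5],"twist":[0,0,0],"jaw":1}
  ]
}}

```text
time_s: 4.13
tool_pos: [0.3918, 0.2911, 0.0767]
tool_rot: [-180.0, 0.0, 43.5]
force: [-0.2, 0.1, -0.4]
grip_width: 0.0004
grasp_force: 0.0
```

Call:
{"name": "servo_tool", "arguments": {
  "plan": [
    {"xyz":[0,0.2,0],"twist":[0,0,0],"jaw":1},
    {"xyz":[0,0.4,0],"twist":[0,0,0],"jaw":1},
    {"xyz":[0,0.6,0],"twist":[0,0,0],"jaw":1},
    {"xyz":[0,0.8,0],"twist":[0,0,0],"jaw":1},
    {"xyz":[0,1.0,0],"twist":[0,0,0],"jaw":1}
  ]
}}

```text
time_s: 4.55
tool_pos: [0.3993, 0.2837, 0.0771]
tool_rot: [180.0, -0.0, 43.4]
force: [-1.0, 0.1, 0.9]
grip_width: 0.0004
grasp_force: 0.4
```

Call:
{"name": "servo_tool", "arguments": {
  "plan": [
    {"xyz":[0,0.2,0],"twist":[0,0,0],"jaw":1},
    {"xyz":[0,0.4,0],"twist":[0,0,0],"jaw":1},
    {"xyz":[0,0.6,0],"twist":[0,0,0],"jaw":1},
    {"xyz":[0,0.8,0],"twist":[0,0,0],"jaw":1},
    {"xyz":[0,1.0,0],"twist":[0,0,0],"jaw":1}
  ]
}}

```text
time_s: 4.97
tool_pos: [0.4059, 0.2764, 0.0769]
tool_rot: [180.0, 0.0, 43.4]
force: [-0.7, 0.6, 1.3]
grip_width: 0.0003
grasp_force: 0.2
```

```bash
python3 -c "from h import look;look('c')"
```

```text
TCP in case mm [ 0.2 55.6 76.9] tip z 57.900000000000006 rot [1.7997e+02 1.0000e-02 4.3410e+01] F [-0.  -0.7  0.4] t 5.0667
```

View pics/c.png

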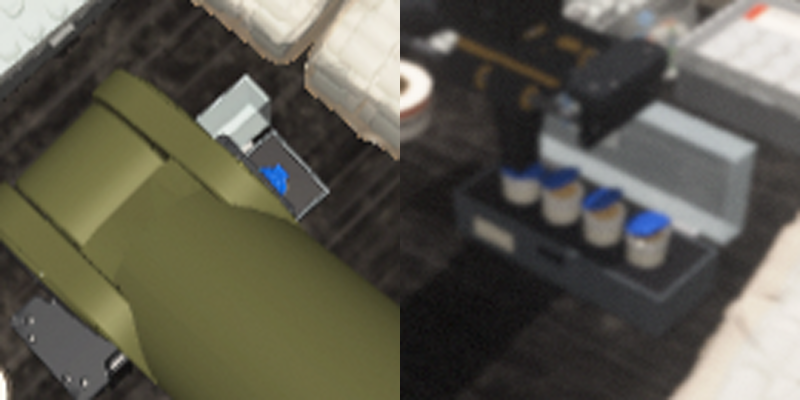

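Call:
{"name": "servo_tool", "arguments": {
  "plan": [
    {"xyz":[0,0.3,0],"twist":[0,0,0],"jaw":1},
    {"xyz":[0,0.6,0],"twist":[0,0,0],"jaw":1},
    {"xyz":[0,0.9,0],"twist":[0,0,0],"jaw":1},
    {"xyz":[0,1.2,0],"twist":[0,0,0],"jaw":1},
    {"xyz":[0,1.5,0],"twist":[0,0,0],"jaw":1},
    {"xyz":[0,1.8,0],"twist":[0,0,0],"jaw":1},
    {"xyz":[0,2.1,0],"twist":[0,0,0],"jaw":1},
    {"xyz":[0,2.4,0],"twist":[0,0,0],"jaw":1},
    {"xyz":[0,2.7,0],"twist":[0,0,0],"jaw":1},
    {"xyz":[0,3.0,0],"twist":[0,0,0],"jaw":1}
  ]
}}

```text
time_s: 5.9
tool_pos: [0.4269, 0.2544, 0.077]
tool_rot: [180.0, -0.0, 43.4]
force: [0.0, 0.4, 0.1]
grip_width: 0.0002
grasp_force: 0.3
```

Call:
{"name": "servo_tool", "arguments": {
  "plan": [
    {"xyz":[0,0.3,0],"twist":[0,0,0],"jaw":1},
    {"xyz":[0,0.6,0],"twist":[0,0,0],"jaw":1},
    {"xyz":[0,0.9,0],"twist":[0,0,0],"jaw":1},
    {"xyz":[0,1.2,0],"twist":[0,0,0],"jaw":1},
    {"xyz":[0,1.5,0],"twist":[0,0,0],"jaw":1},
    {"xyz":[0,1.8,0],"twist":[0,0,0],"jaw":1},
    {"xyz":[0,2.1,0],"twist":[0,0,0],"jaw":1},
    {"xyz":[0,2.4,0],"twist":[0,0,0],"jaw":1},
    {"xyz":[0,2.7,0],"twist":[0,0,0],"jaw":1},
    {"xyz":[0,3.0,0],"twist":[0,0,0],"jaw":1}
  ]
}}

```text
time_s: 6.73
tool_pos: [0.4471, 0.2331, 0.077]
tool_rot: [180.0, -0.0, 43.5]
force: [-1.9, 0.6, 2.1]
grip_width: 0.0001
grasp_force: 0.5
```

```bash
python3 -c "from h import look;look('d')"
```

```text
TCP in case mm [ 0.3 -4.8 77. ] tip z 58.0 rot [ 1.7995e+02 -1.0000e-02  4.3410e+01] F [ 0.9 -0.3  0.3] t 6.8333
```

View pics/d.png

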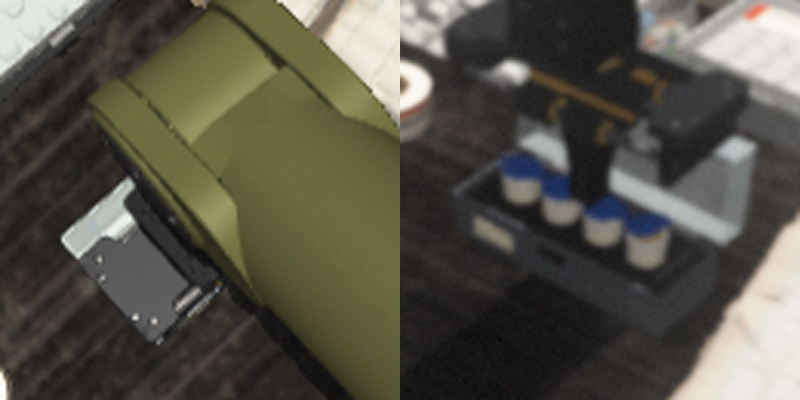

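Run:
```python
from h import *
for a,b in(((437,200),(543,287)),((322,82),(603,206)),((405,5),(736,240))):
    a=np.array(a)*.64;b=np.array(b)*.64
    f=least_squares(lambda X:np.r_[proj("top",X)-a,proj("side",X)-b],[.6,.1,.05]);print(f.x.round(3),f.fun.round(1))
```

```text
[0.589 0.192 0.073] [ 0.7 -5.  -4.3  1. ]
[0.747 0.373 0.078] [-0.6  3.   2.9 -0.9]
[0.883 0.249 0.085] [ 0.4 -1.7 -1.4  0.6]
```

Call:
{"name": "servo_tool", "arguments": {
  "plan": [
    {"xyz":[0,0.3,0.03],"twist":[0,0,0],"jaw":1},
    {"xyz":[0,0.6,0.05],"twist":[0,0,0],"jaw":1},
    {"xyz":[0,0.9,0.05],"twist":[0,0,0],"jaw":1},
    {"xyz":[0,1.2,0.05],"twist":[0,0,0],"jaw":1},
    {"xyz":[0,1.5,0.05],"twist":[0,0,0],"jaw":1},
    {"xyz":[0,1.8,0.05],"twist":[0,0,0],"jaw":1},
    {"xyz":[0,2.1,0.05],"twist":[0,0,0],"jaw":1},
    {"xyz":[0,2.4,0.05],"twist":[0,0,0],"jaw":1},
    {"xyz":[0,2.7,0.05],"twist":[0,0,0],"jaw":1},
    {"xyz":[0,3.0,0.05],"twist":[0,0,0],"jaw":1}
  ]
}}

```text
time_s: 7.67
tool_pos: [0.4675, 0.2112, 0.0763]
tool_rot: [-180.0, 0.0, 43.4]
force: [-1.9, 2.6, 1.2]
grip_width: 0.0002
grasp_force: 1.9
```

Call:
{"name": "servo_tool", "arguments": {
  "plan": [
    {"xyz":[0,0.3,0],"twist":[0,0,0],"jaw":1},
    {"xyz":[0,0.6,0],"twist":[0,0,0],"jaw":1},
    {"xyz":[0,0.9,0],"twist":[0,0,0],"jaw":1},
    {"xyz":[0,1.2,0],"twist":[0,0,0],"jaw":1},
    {"xyz":[0,1.5,0],"twist":[0,0,0],"jaw":1},
    {"xyz":[0,1.8,0],"twist":[0,0,0],"jaw":1},
    {"xyz":[0,2.1,0],"twist":[0,0,0],"jaw":1},
    {"xyz":[0,2.4,0],"twist":[0,0,0],"jaw":1},
    {"xyz":[0,2.7,0],"twist":[0,0,0],"jaw":1},
    {"xyz":[0,3.0,0],"twist":[0,0,0],"jaw":1}
  ]
}}

```text
time_s: 8.5
tool_pos: [0.4885, 0.1895, 0.0765]
tool_rot: [180.0, -0.0, 43.5]
force: [-1.7, 1.9, 6.1]
grip_width: 0.0004
grasp_force: 2.3
```

Call:
{"name": "servo_tool", "arguments": {
  "plan": [
    {"xyz":[0,0.3,0],"twist":[0,0,0],"jaw":1},
    {"xyz":[0,0.6,0],"twist":[0,0,0],"jaw":1},
    {"xyz":[0,0.8,0],"twist":[0,0,0],"jaw":1},
    {"xyz":[0,0.8,0],"twist":[0,0,0],"jaw":1},
    {"xyz":[0,0.8,0],"twist":[0,0,0],"jaw":1},
    {"xyz":[0,0.8,0],"twist":[0,0,0],"jaw":1}
  ]
}}

```text
time_s: 9.0
tool_pos: [0.4937, 0.183, 0.0761]
tool_rot: [180.0, 0.0, 43.4]
force: [0.4, 0.1, 0.2]
grip_width: 0.0005
grasp_force: 0.0
```

```bash
python3 -c "from h import look;look('e')"
```

```text
TCP in case mm [ -0.1 -71.8  76.2] tip z 57.2 rot [1.7999e+02 3.0000e-02 4.3450e+01] F [-0.7  0.6 -0.3] t 9.1
```

View pics/e.png

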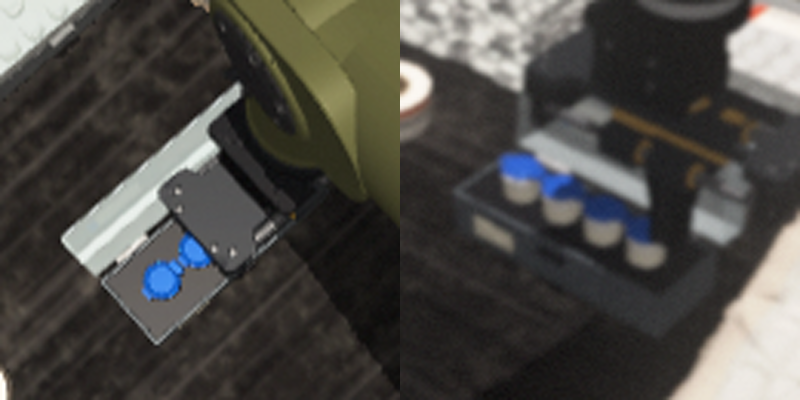

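Call:
{"name": "servo_tool", "arguments": {
  "plan": [
    {"xyz":[0,0,-2],"twist":[0,0,0],"jaw":1},
    {"xyz":[0,0,-5],"twist":[0,0,0],"jaw":1},
    {"xyz":[0,0,-9],"twist":[0,0,0],"jaw":1},
    {"xyz":[0,0,-12],"twist":[0,0,0],"jaw":1},
    {"xyz":[3,-2,-12],"twist":[0,0,0],"jaw":1},
    {"xyz":[6,-4.5,-12],"twist":[0,0,0],"jaw":1},
    {"xyz":[9,-7.2,-12],"twist":[0,0,0],"jaw":1},
    {"xyz":[9.5,-7.2,-12],"twist":[0,0,0],"jaw":1},
    {"xyz":[9.5,-7.2,-12],"twist":[0,0,0],"jaw":1},
    {"xyz":[9.5,-7.2,-12],"twist":[0,0,0],"jaw":1}
  ]
}}

```text
time_s: 9.93
tool_pos: [0.5127, 0.3014, 0.1958]
tool_rot: [-180.0, 0.1, 43.5]
force: [0.4, -0.1, 0.4]
grip_width: 0.0005
grasp_force: 0.0
```

```bash
python3 -c "from h import look;look('f')"
```

```text
TCP in case mm [ 94.3  -1.  196. ] tip z 177.0 rot [1.7995e+02 8.0000e-02 4.3360e+01] F [ 0.9 -0.6  0.5] t 10.0333
```

View pics/f.png

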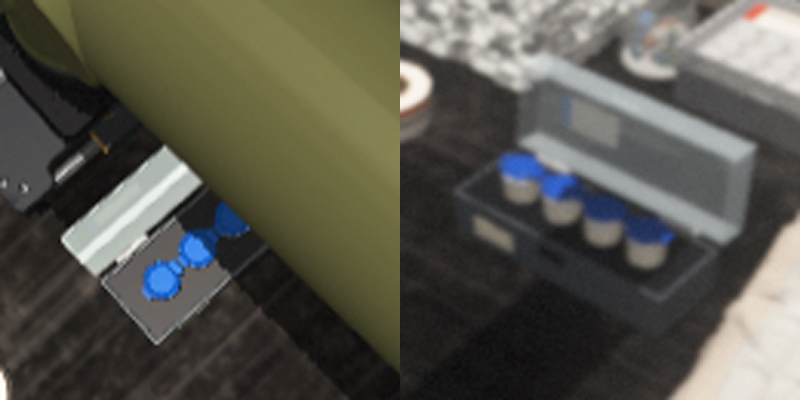

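Call:
{"name": "servo_tool", "arguments": {
  "plan": [
    {"xyz":[0,0,3],"twist":[0,0,0],"jaw":1},
    {"xyz":[0,0,6],"twist":[0,0,0],"jaw":1},
    {"xyz":[0,0,8.5],"twist":[0,0,0],"jaw":1},
    {"xyz":[0,0,9.5],"twist":[0,0,0],"jaw":1},
    {"xyz":[-0.5,0,9.5],"twist":[0,0,0],"jaw":1},
    {"xyz":[-1.0,0,9.5],"twist":[0,0,0],"jaw":1},
    {"xyz":[-1.5,0,9.5],"twist":[0,0,0],"jaw":1},
    {"xyz":[-2.0,0,9.4],"twist":[0,0,0],"jaw":1},
    {"xyz":[-2.0,0,9.4],"twist":[0,0,0],"jaw":1}
  ]
}}

```text
time_s: 10.78
tool_pos: [0.4991, 0.2873, 0.1043]
tool_rot: [179.9, -0.1, 43.4]
force: [0.2, 0.5, 0.3]
grip_width: 0.0006
grasp_force: 0.0
```

```bash
python3 -c "
from h import *
from cell import env
incase(env.get_obs())"
```

```text
TCP in case mm [ 75.4  -0.2 104.3] tip z 85.3 rot [ 1.7989e+02 -1.2000e-01  4.3430e+01] F [0.2 0.5 0.3] t 10.7833
```

Call:
{"name": "servo_tool", "arguments": {
  "plan": [
    {"xyz":[-0.5,0,-0.25],"twist":[0,0,0],"jaw":1},
    {"xyz":[-1.0,0,-0.5],"twist":[0,0,0],"jaw":1},
    {"xyz":[-1.5,0,-0.68],"twist":[0,0,0],"jaw":1},
    {"xyz":[-2.0,0,-0.8],"twist":[0,0,0],"jaw":1},
    {"xyz":[-2.5,0,-0.85],"twist":[0,0,0],"jaw":1},
    {"xyz":[-3.2,0,-0.88],"twist":[0,0,0],"jaw":1},
    {"xyz":[-3.7,0,-0.85],"twist":[0,0,0],"jaw":1},
    {"xyz":[-4.2,0,-0.77],"twist":[0,0,0],"jaw":1},
    {"xyz":[-4.65,0,-0.63],"twist":[0,0,0],"jaw":1},
    {"xyz":[-4.65,0,-0.63],"twist":[0,0,0],"jaw":1}
  ]
}}

```text
time_s: 11.62
tool_pos: [0.4638, 0.2546, 0.1082]
tool_rot: [180.0, 0.1, 43.4]
force: [-0.2, 1.1, -1.2]
grip_width: 0.0008
grasp_force: 0.0
```

```bash
python3 -c "
from h import *
from cell import env
look('g')"
```

```text
TCP in case mm [ 28.3   0.3 108.5] tip z 89.5 rot [1.800e+02 4.000e-02 4.344e+01] F [-0.3  0.6  0.6] t 11.7167
```

View pics/g.png

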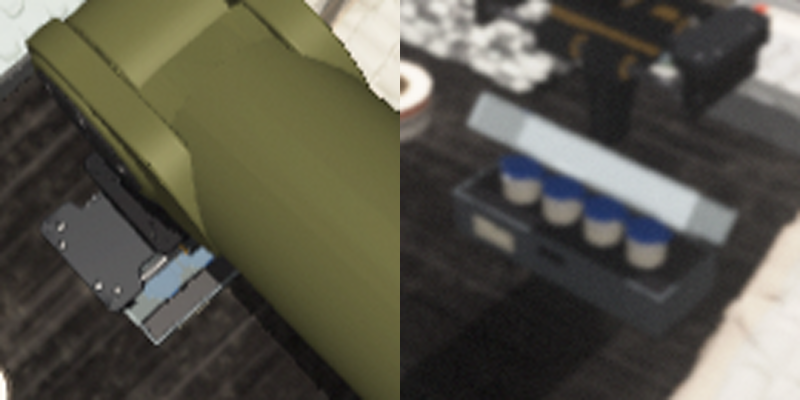

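Call:
{"name": "servo_tool", "arguments": {
  "plan": [
    {"xyz":[-0.45,0,0.17],"twist":[0,0,0],"jaw":1},
    {"xyz":[-0.9,0,0.39],"twist":[0,0,0],"jaw":1},
    {"xyz":[-1.33,0,0.63],"twist":[0,0,0],"jaw":1},
    {"xyz":[-1.7,0,0.93],"twist":[0,0,0],"jaw":1},
    {"xyz":[-2.1,0,1.24],"twist":[0,0,0],"jaw":1},
    {"xyz":[-2.46,0,1.57],"twist":[0,0,0],"jaw":1},
    {"xyz":[-2.75,0,1.9],"twist":[0,0,0],"jaw":1},
    {"xyz":[-3.0,0,2.2],"twist":[0,0,0],"jaw":1},
    {"xyz":[-3.2,0,2.5],"twist":[0,0,0],"jaw":1},
    {"xyz":[-3.2,0,2.6],"twist":[0,0,0],"jaw":1}
  ]
}}

```text
time_s: 12.55
tool_pos: [0.441, 0.2329, 0.0821]
tool_rot: [180.0, 0.1, 43.4]
force: [-0.8, -0.1, 0.1]
grip_width: 0.0005
grasp_force: 0.3
```

Call:
{"name": "servo_tool", "arguments": {
  "plan": [
    {"xyz":[0,0,0.05],"twist":[0,0,0],"jaw":1},
    {"xyz":[0,0,0.1],"twist":[0,0,0],"jaw":1},
    {"xyz":[0,0,0.15],"twist":[0,0,0],"jaw":1},
    {"xyz":[0,0,0.2],"twist":[0,0,0],"jaw":1},
    {"xyz":[0,0,0.2],"twist":[0,0,0],"jaw":1}
  ]
}}

```text
time_s: 12.97
tool_pos: [0.4417, 0.2337, 0.0811]
tool_rot: [180.0, 0.0, 43.5]
force: [-0.7, -1.8, 4.2]
grip_width: 0.0005
grasp_force: 2.1
```

```bash
python3 -c "
from h import *
from cell import env
incase(env.get_obs())"
```

```text
TCP in case mm [-3.1  0.3 81.1] tip z 62.099999999999994 rot [1.7999e+02 1.0000e-02 4.3460e+01] F [-0.7 -1.8  4.2] t 12.9667
```

Call:
{"name": "servo_tool", "arguments": {
  "plan": [
    {"xyz":[0,0,0.05],"twist":[0,0,0],"jaw":1},
    {"xyz":[0,0,0.05],"twist":[0,0,0],"jaw":1},
    {"xyz":[0,0,0.05],"twist":[0,0,0],"jaw":1},
    {"xyz":[0,0,0.05],"twist":[0,0,0],"jaw":1}
  ]
}}

```text
time_s: 13.3
tool_pos: [0.4418, 0.2337, 0.0811]
tool_rot: [180.0, 0.0, 43.5]
force: [-3.0, -2.5, 7.0]
grip_width: 0.0002
grasp_force: 4.2
```

Call:
{"name": "servo_tool", "arguments": {
  "plan": [
    {"xyz":[0,0,-0.2],"twist":[0,0,0],"jaw":1},
    {"xyz":[0,0,-1],"twist":[0,0,0],"jaw":1},
    {"xyz":[0,0,-3],"twist":[0,0,0],"jaw":1},
    {"xyz":[0,0,-7],"twist":[0,0,0],"jaw":1},
    {"xyz":[0,0,-11],"twist":[0,0,0],"jaw":1},
    {"xyz":[0,0,-12],"twist":[0,0,0],"jaw":1},
    {"xyz":[10,-8,-12],"twist":[0,0,0],"jaw":1},
    {"xyz":[10,-8,-12],"twist":[0,0,0],"jaw":1},
    {"xyz":[10,-8,-12],"twist":[0,0,0],"jaw":1},
    {"xyz":[10,-8,-12],"twist":[0,0,0],"jaw":1}
  ]
}}

```text
time_s: 14.13
tool_pos: [0.4567, 0.3691, 0.2]
tool_rot: [-179.5, -0.2, 44.0]
force: [-2.0, -0.9, 1.2]
grip_width: 0.0002
grasp_force: 0.0
```

Run:
```python
from h import *
from cell import env
import cv2
p=np.load("p.npy");incase(env.get_obs())
im=cv2.cvtColor(env.read_camera("side")["img"],cv2.COLOR_RGB2GRAY);old=cv2.cvtColor(C["side"]["img"],cv2.COLOR_RGB2GRAY)
# free-edge top line height: brightness along vertical world line at front face, x=-32.5
for y in(-60,0,60):
    print(y,[int(im[tuple(proj("side",W(p,(-32.5,y,z))).round().astype(int)[::-1])]) for z in range(20,90,4)])
# case front-face shift old->new
c=proj("side",W(p,(-33,0,20))).astype(int)
T=old[c[1]-12:c[1]+12,c[0]-45:c[0]+45];r=cv2.matchTemplate(im[c[1]-24:c[1]+24,c[0]-57:c[0]+57],T,cv2.TM_CCOEFF_NORMED)
print(cv2.minMaxLoc(r))
```

```text
TCP in case mm [100.8  88.3 200. ] tip z 181.0 rot [-179.54   -0.2    43.95] F [-2.  -0.9  1.2] t 14.1333
-60 [55, 53, 52, 51, 66, 75, 82, 80, 84, 91, 114, 182, 182, 183, 182, 185, 179, 178]
0 [41, 29, 36, 84, 123, 121, 99, 80, 81, 115, 147, 201, 208, 202, 192, 176, 176, 162]
60 [113, 103, 58, 51, 56, 74, 78, 82, 79, 84, 137, 156, 174, 174, 172, 171, 172, 175]
(0.38207387924194336, 0.8358666896820068, (24, 0), (14, 13))
```

```bash
python3 -c "
from cell import env
print(env.sign_off())"
```

```text
the job is handed in; nothing more can be done
None
```

I pressed all four caps shut in one pass, closed the cover over them, and handed the job in at about 14 s; the sign-off gave no verdict. Contact forces stayed around 7 N or less. My last check put the cover's front edge at its shut height and the case within about 3 mm of where it stood.

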